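Weigh the control jar hemmed in by reagent bottles

TASK

The little amber control jar stands hemmed in by the three tall bottles in the white reagent tray. Clear all three bottles onto the black side mat, then take the jar out and stand it on the middle of the balance pan, and then put every bottle back on the coaster of its own colour, well centred. Keep the bottles and the jar upright throughout.

Things in the scene. Friction and masses are not known exactly. Their poses are not given: they have to be found in the camera images.
- blue_bottle: Tall round white plastic reagent bottle with a blue screw cap and a blue band round its body; stands upright on the blue coaster in the tray at the start, about 160 g. Body 42 mm in diameter up to 98 mm above its base, cap 37 mm in diameter from 102 to 125 mm. Origin: centre of its base; z up along its axis.
- green_bottle: Tall round white plastic reagent bottle with a green screw cap and a green band round its body; stands upright on the green coaster in the tray at the start, about 160 g. Body 42 mm in diameter up to 98 mm above its base, cap 37 mm in diameter from 102 to 125 mm. Origin: centre of its base; z up along its axis.
- red_bottle: Tall round white plastic reagent bottle with a red screw cap and a red band round its body; stands upright on the red coaster in the tray at the start, about 160 g. Body 42 mm in diameter up to 98 mm above its base, cap 37 mm in diameter from 102 to 125 mm. Origin: centre of its base; z up along its axis.
- amber_jar: Small round jar of amber glass with a black lid that has a yellow dot, 38 mm in diameter, 45 mm tall, about 70 g. It stands on the tray's floor between the three tall bottles, behind the one nearest the robot, with 6 to 25 mm of gap to each. Origin: centre of its base; z up.
- blue_coaster: Flat round blue coaster, 57 mm in diameter, 3 mm thick, fixed on the tray's floor; the home of the blue bottle. Neighbouring coasters are 70 to 116 mm apart, centre to centre. Origin: centre of its underside (its top is 3 mm higher).
- green_coaster: Flat round green coaster, 57 mm in diameter, 3 mm thick, fixed on the tray's floor; the home of the green bottle. Neighbouring coasters are 70 to 116 mm apart, centre to centre. Origin: centre of its underside (its top is 3 mm higher).
- red_coaster: Flat round red coaster, 57 mm in diameter, 3 mm thick, fixed on the tray's floor; the home of the red bottle. Neighbouring coasters are 70 to 116 mm apart, centre to centre. Origin: centre of its underside (its top is 3 mm higher).
- balance: Fixed white laboratory balance, 220 x 170 mm, with a round steel pan 116 mm in diameter whose top is 66 mm above the bench. Origin: on the bench right below the centre of the pan; its x axis points away from its display. The housing, 54 mm high, reaches from 140 mm on the display side of the pan's centre to 80 mm on the other.
- side_mat: Fixed black rubber mat, 250 mm along its x axis, 160 mm along its y axis, 4 mm thick, empty at the start: the side area. Origin: centre of its underside.
- tray: Fixed open white plastic tray holding coasters, bottles and jar: 170 mm along x (pointing away from the robot), 215 mm along y; walls 5 mm thick, 35 mm high; floor 5 mm thick. Origin: centre of its underside. Coasters lie at (x, y) = (-22, 0), (18, 58), (18, -58) mm in it. A loose cap and a small box, under 15 mm high, in its two near corners are no part of the job. Clutter elsewhere is at most 110 mm high.

How it is judged:
On the way, in this order (a step that is already met when the one before it is completed fails the run):
1. all three bottles stand upright on the black side mat at the same time, let go (x of blue_bottle in the frame of side_mat between -0.125 and 0.125 m and y of blue_bottle in the frame of side_mat between -0.08 and 0.08 m and z of each of blue_bottle, green_bottle, red_bottle in the frame of side_mat below 0.009 m and angle between each of blue_bottle, green_bottle, red_bottle's own z axis and vertical below 0.1 rad and linear speed of each of blue_bottle, green_bottle, red_bottle below 0.03 m/s and contact force between the fingers and blue_bottle below 0.2 N and x of green_bottle in the frame of side_mat between -0.125 and 0.125 m and y of green_bottle in the frame of side_mat between -0.08 and 0.08 m and contact force between the fingers and green_bottle below 0.2 N and x of red_bottle in the frame of side_mat between -0.125 and 0.125 m and y of red_bottle in the frame of side_mat between -0.08 and 0.08 m and contact force between the fingers and red_bottle below 0.2 N), for 0.2 s.
2. the amber jar stands on the middle of the balance pan, let go, while the three bottles wait on the mat (all of step 1 and horizontal distance between amber_jar and balance below 0.015 m and z of amber_jar in the frame of balance between 0.062 and 0.07 m and angle between amber_jar's own z axis and vertical below 0.1 rad and linear speed of amber_jar below 0.03 m/s and contact force between the fingers and amber_jar below 0.2 N), for 0.2 s.
At the end, for the whole second after the job is handed in: The amber jar stands upright on the balance pan, its axis within 15 mm of the pan's centre, and each bottle stands upright on the coaster of its own colour, its axis within 12 mm of the coaster's centre; all are let go and at rest (horizontal distance between amber_jar and balance below 0.015 m and z of amber_jar in the frame of balance between 0.062 and 0.07 m and angle between each of amber_jar, blue_bottle, green_bottle, red_bottle's own z axis and vertical below 0.1 rad and linear speed of each of amber_jar, blue_bottle, green_bottle, red_bottle below 0.03 m/s and contact force between the fingers and amber_jar below 0.2 N and horizontal distance between blue_bottle and blue_coaster below 0.012 m and z of blue_bottle in the frame of blue_coaster below 0.007 m and contact force between the fingers and blue_bottle below 0.2 N and horizontal distance between green_bottle and green_coaster below 0.012 m and z of green_bottle in the frame of green_coaster below 0.007 m and contact force between the fingers and green_bottle below 0.2 N and horizontal distance between red_bottle and red_coaster below 0.012 m and z of red_bottle in the frame of red_coaster below 0.007 m and contact force between the fingers and red_bottle below 0.2 N); the robot touches nothing.
It fails at once if a bottle or the jar is tipped by more than about 35 degrees (angle between any of blue_bottle, green_bottle, red_bottle, amber_jar's own z axis and vertical above 0.6 rad).
It also fails if it takes over 144 s, if anything falls off the work surface, if the arm or the gripper's body presses on something with over 40 N, if the wrist force passes 120 N, or if a joint passes its speed limit or range.

ROBOT

A 7-joint arm with a two-finger parallel gripper is mounted at the origin on the work surface. World frame = base frame: x ahead of the robot, y to its left, z up, the work surface at z = 0. Lengths are in m, angles in rad, forces in N, time in s.
With the tool pointing down it reaches from about 0.35 to 0.9 m from the base axis. Payload 8.1 kg.
Tool frame: the origin (TCP) lies where the fingers leave the gripper's body, on its centre line; the fingertips stand 66 mm ahead of it and the grasp point (between the pads) lies 47 mm ahead of it (arm.tip_reach is the distance from the TCP to the fingertips, in m); z points along the fingers, y is the direction in which the jaws open and shut (so a half turn about z gives the same grasp; the last joint's range is limited). The gripper opens to 92 mm and grips with 3 to 60 N. Pads are 19 mm wide; open, the fingers measure 130 mm over their backs; the gripper's body (75 mm by 190 mm) begins 47 mm behind the grasp point.
Start: joints at [1.22, 0.434, 0.025, 1.573, -0.012, 1.134, -0.075], TCP at [0.153, -0.606, 0.292] pointing down, gripper open.
Joint ranges: [-2.62, 2.62], [-0.44, 2.09], [-1.27, 1.32], [0.08, 2.57], [-1.32, 4.46], [0.12, 2], [-2.74, 2.74]. Speed limits (rad/s): [2.22, 2.22, 3.01, 3.01, 3.14, 3.14, 3.14].

INTERFACE

Orientations are given as a rotation vector (axis times angle).
In Python, from cell import arm gives the robot as it stands.
- The arm moves only by the tool carry_out, never from a script. Its argument "plan" is a list of rows, each a list of 5 numbers: the shift along the world's x, y, z in cm, then the turn about the world's z in rad, then the finger opening in cm, from 0 to 9.18. In form: [[tx, ty, tz, spin, fingers], ...]. A call has 1 to 20 rows; each row is the pose to reach, as a shift and turn from the pose measured when the call began; what a row does not reach only later rows make up. A row lasts 1/10 s, in which the tool goes at most 50 mm and 8.59 degrees, less where a joint would pass 70% of its speed; a pose out of reach is approached as far as the arm can. A call with a gripper value outside its range is refused whole. The fingers move at their own pace and stop on an object; "squeeze" is the grip in N (left out, the last holds). Time passes only in rows, so rows that repeat a pose let the fingers close. It gives the time, the measured TCP pose, the force and the opening at its end, in the units of the state.
- arm.observe(): the state, without advancing time (a new reading comes with each control period).
- arm.get_image(name): name is "scene" or "top" or "wrist"; returns (picture, depth): 384x512x3 uint8, red, green, blue; 384x512 float32, m along the optical axis (not along the pixel's ray), 0 where there is no reading.
- arm.get_calibration(name): a dict with "intrinsics" (3x3 intrinsics, pixels), "D" ([k1, k2, p1, p2, k3] as OpenCV has them; the pictures are not rectified), "rvec" (rotation vector, rad) and "tvec" (3), from world to camera coordinates, as OpenCV has them; the wrist camera has in their place "tool_from_camera" (4x4, takes a point from camera to tool coordinates, whose origin is the TCP and whose axes are the flange's). Camera axes: x right, y down, z forward; pixel columns grow to the right and rows downward; lengths in m; the calibration is good to about 2 mm. A picture is of the moment at which its call begins: read the wrist's pose just before it. get_calibration takes no time and is no camera call.
- arm.sign_off(): hands the job in, once; it reports no verdict.
The state is a dict: "clock": time; "joints": joint angles; "dq": joint speeds; "joint_efforts": joint torques, N m; "position": TCP position; "ee_rot": TCP orientation; "force": force on the tool from outside, world axes, zero at the start; "ft_torque": the same for the moment, N m; "width": opening from 0.0 (shut) to 1.0 (fully open).
Only numpy, scipy, OpenCV 4.12 (cv2) and the standard library are available. Lean on these libraries where they do the work, as an engineer would, in place of code of your own. Each camera call takes 0.05 s, during which the arm holds its last target. There are 200 camera calls.

## Working session

There is one attempt and no reset: what is moved stays moved. The work goes in short steps, Python scripts to look and compute and a tool call to move; the robot and the scene stay as the last step left them, time stands still between calls to the robot, and variables do not carry over. Pictures are saved under pics/ and viewed, about 12 in all and at most 16, crops included, and the job is handed in when it is done.

Besides the shell and the picture viewer there is one more tool, called after "Call:" in YAML: its name, and indented under it one key for each argument. carry_out: Moves the arm, as the interface text tells. Its arguments: {"type":"object","properties":{"plan":{"type":"array"},"squeeze":{"type":"number"}},"required":["plan"]}

```bash
ls; mkdir -p pics; cat > h.py <<'E'
import numpy as np, cv2
from cell import arm
def snap(n,f):
    s=arm.observe(); im,d=arm.get_image(n); cv2.imwrite(f'pics/{f}.png',im[:,:,::-1]); np.savez(f'pics/{f}.npz',im=im,d=d,p=s['position'],r=s['ee_rot']); return im,d,s
def cloud(n,d,s=None):
    c=arm.get_calibration(n); K=np.array(c['intrinsics']);D=np.array(c['D'])
    h,w=d.shape; uv=np.stack(np.meshgrid(np.arange(w),np.arange(h)),-1).reshape(-1,1,2).astype(float)
    xy=cv2.undistortPoints(uv,K,D).reshape(h,w,2); P=np.dstack([xy,np.ones((h,w))])*d[...,None]
    if n=='wrist':
        T=np.array(c['tool_from_camera']); P=P@T[:3,:3].T+T[:3,3]
        R=cv2.Rodrigues(np.array(s['ee_rot'],float))[0]; return P@R.T+np.array(s['position'])
    R=cv2.Rodrigues(np.array(c['rvec'],float))[0]; return (P-np.array(c['tvec']).reshape(3))@R
E
python3 - <<'E'
from h import *
print(arm.observe())
for n in('top','scene'):
    im,d,s=snap(n,n+'0')
    c=arm.get_calibration(n);R=cv2.Rodrigues(np.array(c['rvec']))[0];print(n,'cam',-R.T@np.array(c['tvec']).ravel(),(d>0).mean())
E
```

```text
pics
{'clock': 0.0, 'joints': array([ 1.22040279,  0.43522418,  0.02500112,  1.57414233, -0.01160659,
        1.13398834, -0.07507588]), 'dq': array([ 9.22395630e-04,  9.60418020e-04, -5.09925644e-04, -3.30760436e-04,
       -5.42407774e-04,  9.00786081e-04, -8.28150100e-05]), 'joint_efforts': array([ 2.69408365e-04, -6.67857814e+01,  9.85306688e-01, -3.14465797e+01,
       -6.04925863e-02,  4.29543585e-02,  1.72808868e-04]), 'position': array([ 0.15312427, -0.6055107 ,  0.29142698]), 'ee_rot': array([-3.11595899e+00, -3.87926977e-01,  5.49469782e-04]), 'force': array([-0.33917087,  0.50398919, -0.29672362]), 'ft_torque': array([ 0.02771955, -0.03268077, -0.020018  ]), 'width': 0.997896576770274}
top cam [0.435235   0.00336593 1.12711617] 0.9960123697916666
scene cam [ 1.27036357 -0.0579663   1.1107833 ] 0.9959360758463541
```

View pics/top0.png

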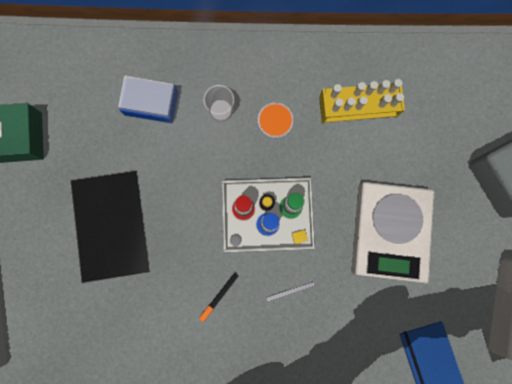

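View pics/scene0.png

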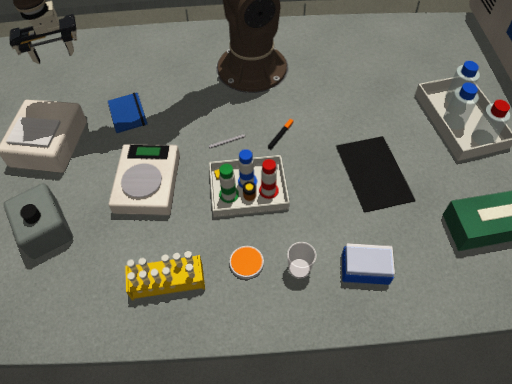

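Top view: mat at (110,226), tray at (268,214) with red cap (243,207), blue (269,222), green (293,204), jar dot (267,202); pan at (398,218). The scene view agrees. Next I'll get metric estimates.

```bash
cat >> h.py <<'E'
def circ(xy):
    "circle fit"
    A=np.c_[2*xy,np.ones(len(xy))]; s=np.linalg.lstsq(A,(xy**2).sum(1),rcond=None)[0]; return s[:2],np.sqrt(s[2]+s[0]**2+s[1]**2)
def masks(im):
    H=cv2.cvtColor(im,cv2.COLOR_RGB2HSV).astype(int); h,s,v=H[...,0],H[...,1],H[...,2]; S=(s>120)&(v>50)
    return {'red':S&((h<6)|(h>172)),'green':S&(h>50)&(h<85),'blue':S&(h>100)&(h<125),'yellow':S&(h>20)&(h<33),'black':v<45}
def report(n,im,d,s=None,box=None,zc=(.108,.16)):
    P=cloud(n,d,s); M=masks(im)
    inb=(P[...,0]>box[0])&(P[...,0]<box[1])&(P[...,1]>box[2])&(P[...,1]<box[3])
    for k in('red','green','blue'):
        m=M[k]&inb&(P[...,2]>zc[0])&(P[...,2]<zc[1])
        if m.sum()<8: print(n,k,'none');continue
        q=P[m]; t=q[q[:,2]>np.percentile(q[:,2],90)-.004]
        e=cv2.minEnclosingCircle(t[:,:2].astype(np.float32)); print(n,k,m.sum(),'top med z %.4f'%np.median(t[:,2]),'mean',t[:,:2].mean(0).round(4),'encl',np.round(e[0],4),'r %.4f'%e[1])
    return P,M,inb
E
python3 - <<'E'
from h import *
for n in('top','scene'):
    z=np.load(f'pics/{n}0.npz'); im,d=z['im'],z['d']
    print(arm.get_calibration(n)['intrinsics'][0][0])
    P,M,inb=report(n,im,d,box=(.3,.6,-.15,.15))
    m=M['yellow']&inb&(P[...,2]>.03);print('yel',m.sum(),P[m].mean(0).round(4))
    H=P[...,2]
    m=(M['black']&(H<.02)).astype(np.uint8)
    nn,L,st,c=cv2.connectedComponentsWithStats(m)
    i=1+st[1:,4].argmax(); q=P[(L==i)]; r=cv2.minAreaRect(q[:,:2].astype(np.float32)); print('mat',r,q.mean(0))
    for lo,hi,bx in((.059,.075,(.2,.6,-.5,-.2)),(.03,.045,(.3,.6,-.15,.15)),(.045,.059,(.2,.6,-.5,-.2))):
        b=(H>lo)&(H<hi)&(P[...,0]>bx[0])&(P[...,0]<bx[1])&(P[...,1]>bx[2])&(P[...,1]<bx[3]);q=P[b]
        print(lo,b.sum(),q.mean(0).round(4),cv2.minAreaRect(q[:,:2].astype(np.float32)),np.median(q[:,2]))
E
```

```text
459.16327005250935
top red 206 top med z 0.1329 mean [0.5389 0.016 ] encl [0.5394 0.0162] r 0.0179
top green 188 top med z 0.1328 mean [ 0.5464 -0.0975] encl [ 0.5466 -0.098 ] r 0.0170
top blue 206 top med z 0.1327 mean [ 0.5011 -0.0453] encl [ 0.5011 -0.0446] r 0.0174
yel 109 [ 0.5426 -0.0351  0.1486]
mat ((0.4947708547115326, 0.3398348093032837), (0.24628907442092896, 0.15789589285850525), 9.688539505004883) [0.49402959 0.34115117 0.00390862]
0.059 2187 [ 0.5054 -0.3401  0.0646] ((0.4837895333766937, -0.33614009618759155), (0.12118895351886749, 0.19803112745285034), 85.75788116455078) 0.06477529428667161
0.03 488 [ 0.495  -0.0373  0.0345] ((0.5198349356651306, -0.041083596646785736), (0.1651056557893753, 0.2159544676542282), 1.2935773134231567) 0.03416214786044294
0.045 4590 [ 0.4741 -0.3331  0.0534] ((0.4861677587032318, -0.33831533789634705), (0.17093627154827118, 0.21874143183231354), 84.44116973876953) 0.05340356561679925
457.5247553189199
scene red 171 top med z 0.1338 mean [0.5384 0.0157] encl [0.5381 0.0153] r 0.0181
scene green 156 top med z 0.1337 mean [ 0.5457 -0.0996] encl [ 0.5459 -0.0994] r 0.0184
scene blue 157 top med z 0.1334 mean [ 0.5011 -0.0454] encl [ 0.4999 -0.0464] r 0.0182
yel 62 [ 0.5513 -0.0441  0.0536]
mat ((0.49316877126693726, 0.3389054536819458), (0.25363385677337646, 0.1618436872959137), 9.82811450958252) [0.50078742 0.33834659 0.00380954]
0.059 1157 [ 0.5063 -0.3426  0.0652] ((0.4884013533592224, -0.34158164262771606), (0.1535705178976059, 0.20678749680519104), 84.36026763916016) 0.06544375182262437
0.03 452 [ 0.51   -0.0373  0.0358] ((0.518951952457428, -0.04128463566303253), (0.1683618277311325, 0.2152998447418213), 1.771226167678833) 0.03523701047553096
0.045 2438 [ 0.491  -0.3352  0.0537] ((0.48422572016716003, -0.34085312485694885), (0.171849325299263, 0.2242588847875595), 84.4424057006836) 0.053877165503809346
```

```bash
python3 - <<'E'
from h import *
c=arm.get_calibration('wrist');print(np.round(c['tool_from_camera'],3),c['intrinsics'][0][0],arm.tip_reach)
E
```

```text
[[ 0.    -0.959 -0.282  0.076]
 [ 1.     0.001 -0.     0.001]
 [ 0.    -0.282  0.959 -0.092]
 [ 0.     0.     0.     1.   ]] 323.4963530144202 0.0655
```

Call:
carry_out:
  plan:
    - [3,9,4,0.1,9]
    - [6,14,8,0.25,9]
    - [9,18,8,0.4,9]
    - [12,22,8,0.5,9]
    - [15,26,8,0.65,9]
    - [18,30,8,0.8,9]
    - [21,34,8,0.9,9]
    - [24,39,8,1.05,9]
    - [27,43,8,1.2,9]
    - [30,48,8,1.323,9]
    - [31,53,8,1.323,9]
    - [31.5,56,8,1.323,9]
    - [31.5,56,8,1.323,9]
    - [31.5,56,8,1.323,9]
    - [31.5,56,8,1.323,9]
    - [31.5,56,8,1.323,9]
    - [31.5,56,8,1.323,9]
    - [31.5,56,8,1.323,9]

```text
clock: 1.9
position: [0.4678, -0.0472, 0.3714]
ee_rot: [-2.224, -2.218, 0.003]
force: [-0.6, -0.1, 0.8]
width: 0.981
```

```bash
python3 - <<'E'
from h import *
im,d,s=snap('wrist','w1')
P,M,inb=report('wrist',im,d,s,box=(.3,.7,-.2,.15))
m=M['yellow']&inb&(P[...,2]>.03);print('yel',m.sum(),np.median(P[m],0).round(4),(d>0).mean())
H=P[...,2]
for lo,hi in((.028,.04),(-.002,.012)):
    b=(H>lo)&(H<hi)&inb; q=P[b]; print(b.sum(),cv2.minAreaRect(q[:,:2].astype(np.float32)),np.median(q[:,2]))
E
```

```text
wrist red 1084 top med z 0.1330 mean [0.5374 0.0142] encl [0.5378 0.0141] r 0.0180
wrist green 877 top med z 0.1328 mean [ 0.5441 -0.0995] encl [ 0.5444 -0.0998] r 0.0180
wrist blue 916 top med z 0.1329 mean [ 0.4997 -0.0453] encl [ 0.5001 -0.0454] r 0.0182
yel 2131 [ 0.5148 -0.0257  0.3957] 0.9960683186848959
2513 ((0.5226559638977051, -0.04355126619338989), (0.1706146001815796, 0.21441690623760223), 3.014915704727173) 0.03440013735969438
57263 ((0.49999818205833435, -0.028792038559913635), (0.34239256381988525, 0.39998894929885864), 89.9916763305664) 0.00027735842931930765
```

View pics/w1.png

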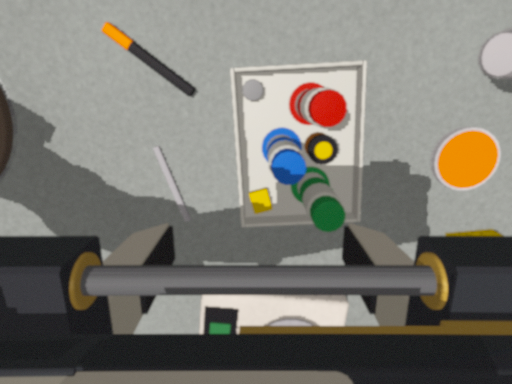

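Wrist view: red cap (326,106), blue (288,166), green (326,212), jar dot (323,150). All three cameras agree to about 2 mm. Now I'll grasp the blue cap.

Call:
carry_out:
  plan:
    - [3.2,0.2,-4,0,5.5]
    - [3.2,0.2,-8,0,5.5]
    - [3.2,0.2,-11,0,5.5]
    - [3.2,0.2,-11,0,5.5]
    - [3.2,0.2,-14,0,5.5]
    - [3.2,0.2,-17,0,5.5]
    - [3.2,0.2,-19,0,5.5]
    - [3.2,0.2,-19.7,0,5.5]
    - [3.2,0.2,-19.7,0,5.5]
    - [3.2,0.2,-19.7,0,5.5]
  squeeze: 20

```text
clock: 2.95
position: [0.5008, -0.0451, 0.1761]
ee_rot: [2.224, 2.218, -0.0]
force: [-0.3, -0.0, 0.3]
width: 0.594
```

Call:
carry_out:
  plan:
    - [0,0,0,0,4.5]
    - [0,0,0,0,3.0]
    - [0,0,0,0,3.0]
    - [0,0,0,0,3.0]
    - [0,0,0,0,3.0]
    - [0,0,0,0,3.0]
  squeeze: 20

```text
clock: 3.55
position: [0.5011, -0.045, 0.1768]
ee_rot: [2.223, 2.217, 0.0]
force: [-1.7, 0.1, 6.6]
width: 0.396
```

Call:
carry_out:
  plan:
    - [0,0,1,0,3.0]
    - [0,0,4,0,3.0]
    - [0,0,7,0,3.0]
    - [0,0,11,0,3.0]
    - [0,0,14.5,0,3.0]
    - [0,2,15,0,3.0]
    - [-1,5,15,0,3.0]
    - [-2,9,15,0,3.0]
    - [-3,13,15,0,3.0]
    - [-4,17,15,0,3.0]
    - [-5,21,15,0,3.0]
    - [-6,25,15,0,3.0]
    - [-7,29,15,0,3.0]
    - [-8,33,15,0,3.0]
    - [-9,36,15,0,3.0]
    - [-9.1,37,15,0,3.0]
    - [-9.1,37,15,0,3.0]
    - [-9.1,37,15,0,3.0]

```text
clock: 5.35
position: [0.4105, 0.3238, 0.3267]
ee_rot: [2.224, 2.216, -0.001]
force: [0.3, -0.4, -1.9]
width: 0.395
```

```bash
python3 - <<'E'
from h import *
im,d,s=snap('top','top1'); P=cloud('top',d)
cv2.imwrite('pics/top1c.png',cv2.resize(im[130:320,40:330,::-1],None,fx=2,fy=2))
print(arm.observe()['position'],arm.observe()['force'])
E
```

```text
[0.41077289 0.32342276 0.32666855] [-0.65752843 -0.19153419 -0.66111352]
```

View pics/top1c.png

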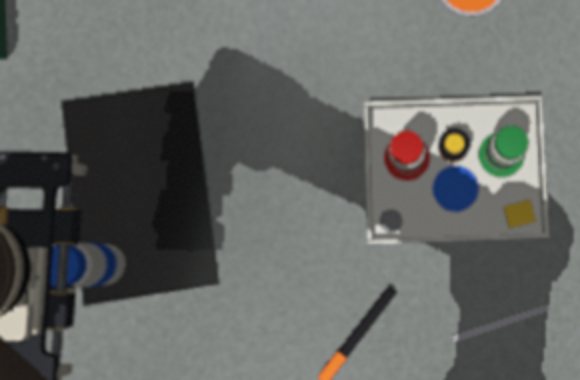

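The crop shows the blue bottle held upright over the mat's near end (90,265), with its coaster (456,188) left empty. Lowering.

Call:
carry_out:
  plan:
    - [0,0.15,-3,0,3.0]
    - [0,0.15,-7,0,3.0]
    - [0,0.15,-11,0,3.0]
    - [0,0.15,-13.5,0,3.0]
    - [0,0.15,-14.5,0,3.0]
    - [0,0.15,-15,0,3.0]
    - [0,0.15,-15.3,0,3.0]
    - [0,0.15,-15.4,0,3.0]
    - [0,0.15,-15.5,0,3.0]
    - [0,0.15,-15.5,0,3.0]

```text
clock: 6.4
position: [0.4112, 0.3255, 0.1728]
ee_rot: [2.225, 2.214, 0.002]
force: [-0.3, -1.3, 4.2]
width: 0.396
```

Call:
carry_out:
  plan:
    - [0,0,0,0,4.2]
    - [0,0,0,0,5.5]
    - [0,0,0,0,5.5]
    - [0,0,0.5,0,5.5]
    - [0,0,3,0,5.5]
    - [0,0,7,0,5.5]
    - [1,-3,11,0,5.5]
    - [3,-7,11,0,5.5]
    - [5,-11,11,0,5.5]
    - [7,-15,11,0,5.5]
    - [9,-19,11,0,5.5]
    - [11,-23,11,0,5.5]
    - [12,-27,11,0,5.5]
    - [12.7,-30,11,0,5.5]
    - [12.7,-31.1,11,0,5.5]
    - [12.7,-31.1,11,0,5.5]
    - [12.7,-31.1,8,0,5.5]
    - [12.7,-31.1,4,0,5.5]
    - [12.7,-31.1,1,0,5.5]
    - [12.7,-31.1,0.4,0,5.5]

```text
clock: 8.4
position: [0.5361, 0.0163, 0.1741]
ee_rot: [-2.223, -2.219, 0.003]
force: [-0.5, -0.3, 1.4]
width: 0.598
```

Call:
carry_out:
  plan:
    - [0,0,0,0,5.5]
    - [0,0,0,0,4.5]
    - [0,0,0,0,3.0]
    - [0,0,0,0,3.0]
    - [0,0,0,0,3.0]
    - [0,0,0,0,3.0]
    - [0,0,0,0,3.0]

```text
clock: 9.1
position: [0.537, 0.0165, 0.1754]
ee_rot: [2.223, 2.219, 0.001]
force: [0.3, 0.3, 7.3]
width: 0.401
```

Call:
carry_out:
  plan:
    - [0,0,1,0,3.0]
    - [0,0,4,0,3.0]
    - [0,0,7,0,3.0]
    - [0,0,11,0,3.0]
    - [0,0,14.5,0,3.0]
    - [0.2,2,15,0,3.0]
    - [0.5,5,15,0,3.0]
    - [1,9,15,0,3.0]
    - [1.5,13,15,0,3.0]
    - [2,17,15,0,3.0]
    - [2.5,21,15,0,3.0]
    - [3,25,15,0,3.0]
    - [3.5,29,15,0,3.0]
    - [4,32,15,0,3.0]
    - [4.1,33.5,15,0,3.0]
    - [4.1,33.7,15,0,3.0]
    - [4.1,33.7,15,0,3.0]
    - [4.1,33.7,15,0,3.0]

```text
clock: 10.9
position: [0.5786, 0.3515, 0.3256]
ee_rot: [2.225, 2.216, -0.0]
force: [-1.6, -0.1, -1.4]
width: 0.402
```

Call:
carry_out:
  plan:
    - [0,0,-3,0,3.0]
    - [0,0,-7,0,3.0]
    - [0,0,-11,0,3.0]
    - [0,0,-13.5,0,3.0]
    - [0,0,-14.5,0,3.0]
    - [0,0,-15,0,3.0]
    - [0,0,-15.1,0,3.0]
    - [0,0,-15.2,0,3.0]
    - [0,0,-15.2,0,3.0]

```text
clock: 11.8
position: [0.579, 0.3518, 0.1749]
ee_rot: [2.225, 2.215, 0.003]
force: [0.7, -0.4, -2.0]
width: 0.399
```

Call:
carry_out:
  plan:
    - [0,0,-0.2,0,3.0]
    - [0,0,-0.4,0,3.0]
    - [0,0,-0.5,0,3.0]
    - [0,0,-0.5,0,3.0]

```text
clock: 12.2
position: [0.5796, 0.3526, 0.1715]
ee_rot: [2.224, 2.215, 0.006]
force: [-0.2, -1.0, 7.5]
width: 0.397
```

Call:
carry_out:
  plan:
    - [0,0,0,0,4.2]
    - [0,0,0,0,5.5]
    - [0,0,0,0,5.5]
    - [0,0,0.5,0,5.5]
    - [0,0,3,0,5.5]
    - [0,0,7,0,5.5]
    - [0,-3,11,0,5.5]
    - [-0.5,-7,12,0,5.5]
    - [-1,-11,12,0,5.5]
    - [-1.5,-16,12,0,5.5]
    - [-2,-21,12,0,5.5]
    - [-2.5,-26,12,0,5.5]
    - [-3,-31,12,0,5.5]
    - [-3.5,-36,12,0,5.5]
    - [-3.5,-41,12,0,5.5]
    - [-3.5,-44,12,0,5.5]
    - [-3.5,-45.2,12,0,5.5]
    - [-3.5,-45.2,12,0,5.5]

```text
clock: 14.0
position: [0.5445, -0.1011, 0.2915]
ee_rot: [2.228, 2.211, 0.006]
force: [0.2, 0.5, 0.4]
width: 0.601
```

Call:
carry_out:
  plan:
    - [0,0.1,-3,0,5.5]
    - [0,0.1,-7,0,5.5]
    - [0,0.1,-10,0,5.5]
    - [0,0.1,-11.3,0,5.5]
    - [0,0.1,-11.5,0,5.5]
    - [0,0.1,-11.5,0,4.5]
    - [0,0.1,-11.5,0,3]
    - [0,0.1,-11.5,0,3]
    - [0,0.1,-11.5,0,3]
    - [0,0.1,-11.5,0,3]

```text
clock: 15.0
position: [0.5452, -0.1001, 0.1778]
ee_rot: [2.227, 2.21, 0.008]
force: [-1.7, 0.6, 6.6]
width: 0.399
```

Call:
carry_out:
  plan:
    - [0,0,1,0,3.0]
    - [0,0,4,0,3.0]
    - [0,0,7,0,3.0]
    - [0,0,11,0,3.0]
    - [0,0,14.5,0,3.0]
    - [0,2,15,0,3.0]
    - [-0.5,5,15,0,3.0]
    - [-1,9,15,0,3.0]
    - [-1.5,13,15,0,3.0]
    - [-2,17,15,0,3.0]
    - [-2.5,21,15,0,3.0]
    - [-3,25,15,0,3.0]
    - [-3.5,29,15,0,3.0]
    - [-4,33,15,0,3.0]
    - [-4.5,37,15,0,3.0]
    - [-5,41,15,0,3.0]
    - [-5,43,15,0,3.0]
    - [-5,43.9,15,0,3.0]
    - [-5,43.9,15,0,3.0]
    - [-5,43.9,15,0,3.0]

```text
clock: 17.0
position: [0.4957, 0.3374, 0.3279]
ee_rot: [2.228, 2.207, 0.007]
force: [-0.1, -0.1, -1.0]
width: 0.398
```

Call:
carry_out:
  plan:
    - [0,0,-3,0,3.0]
    - [0,0,-7,0,3.0]
    - [0,0,-11,0,3.0]
    - [0,0,-13.5,0,3.0]
    - [0,0,-14.5,0,3.0]
    - [0,0,-15,0,3.0]
    - [0,0,-15.2,0,3.0]
    - [0,0,-15.4,0,3.0]
    - [0,0,-15.5,0,3.0]
    - [0,0,-15.5,0,3.0]

```text
clock: 18.0
position: [0.4961, 0.3379, 0.1739]
ee_rot: [2.228, 2.207, 0.01]
force: [0.1, 0.1, 2.3]
width: 0.401
```

Call:
carry_out:
  plan:
    - [0,0,0,0,4.2]
    - [0,0,0,0,5.5]
    - [0,0,0,0,5.5]
    - [0,0,0.5,0,5.5]
    - [0,0,3,0,5.5]
    - [0,0,7,0,5.5]
    - [0,-3,11,0,5.5]
    - [0.5,-7,13,0,5.5]
    - [1,-11,14,0,9]
    - [1.5,-15,15,0,9]
    - [1.5,-19,15,0,9]
    - [1.5,-23,15,0,9]
    - [1.5,-27,15,0,9]
    - [1.5,-31,15,0,9]
    - [1.5,-35,15,0,9]
    - [1.5,-37,15,0,9]
    - [1.5,-38,15,0,9]
    - [1.5,-38,15,0,9]
    - [1.5,-38,15,0,9]

```text
clock: 19.9
position: [0.5112, -0.0406, 0.3241]
ee_rot: [2.226, 2.209, 0.011]
force: [-0.5, 0.6, -0.9]
width: 0.98
```

```bash
cat >> h.py <<'E'
def tray(n,im,d,s):
    P=cloud(n,d,s); M=masks(im); inb=(P[...,0]>.42)&(P[...,0]<.62)&(P[...,1]>-.17)&(P[...,1]<.09)
    for k in('red','green','blue'):
        m=M[k]&inb&(P[...,2]>.002)&(P[...,2]<.02)
        if m.sum()<50: print(n,k,'none');continue
        q=P[m]; nn=cv2.minEnclosingCircle(q[:,:2].astype(np.float32)); print(n,k,m.sum(),'z %.4f'%np.median(q[:,2]),'mean',q[:,:2].mean(0).round(4),'encl',np.round(nn[0],4),'r %.4f'%nn[1])
    m=M['yellow']&inb&(P[...,2]>.035)&(P[...,2]<.07)
    if m.sum(): print('dot',m.sum(),P[m].mean(0).round(4))
    m=inb&(P[...,2]>.042)&(P[...,2]<.07)
    if m.sum()>20: q=P[m]; nn=cv2.minEnclosingCircle(q[:,:2].astype(np.float32)); print('jar top',m.sum(),np.round(nn[0],4),nn[1],np.median(q[:,2]),q.mean(0))
E
python3 - <<'E'
from h import *
im,d,s=snap('wrist','w2'); tray('wrist',im,d,s); print(s['position'])
im,d,s2=snap('top','top2'); tray('top',im,d,s2); report('top',im,d,box=(.35,.65,.25,.42))
z=np.load('pics/w2.npz')
E
```

```text
wrist red 1603 z 0.0079 mean [0.5378 0.0153] encl [0.538 0.015] r 0.0276
wrist green 1195 z 0.0079 mean [ 0.5433 -0.1   ] encl [ 0.5435 -0.1004] r 0.0269
wrist blue 1388 z 0.0079 mean [ 0.5007 -0.0444] encl [ 0.5006 -0.045 ] r 0.0276
dot 373 [ 0.5512 -0.0414  0.0504]
jar top 860 [ 0.5515 -0.0411] 0.01933669112622738 0.050063655065773094 [ 0.55133865 -0.04033901  0.0499431 ]
[ 0.51115759 -0.040587    0.32413783]
top red 208 z 0.0075 mean [0.5368 0.0271] encl [0.5393 0.0187] r 0.0266
top green none
top blue none
top red 253 top med z 0.1294 mean [0.5811 0.3513] encl [0.5818 0.351 ] r 0.0188
top green 241 top med z 0.1294 mean [0.4972 0.3374] encl [0.4971 0.3386] r 0.0187
top blue 267 top med z 0.1293 mean [0.4118 0.3251] encl [0.4119 0.3255] r 0.0195
```

View pics/w2.png

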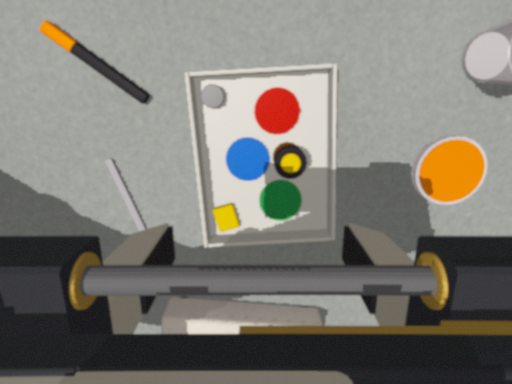

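View pics/top2.png

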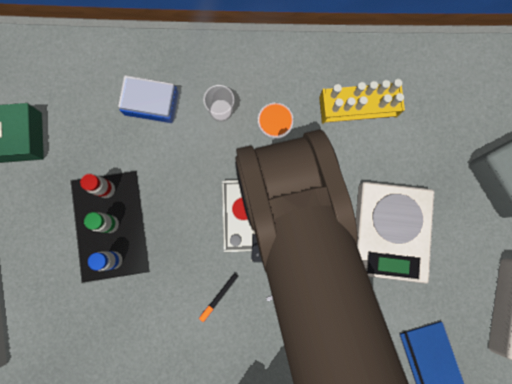

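View w2: jar lid (290,161), coasters blue (247,158), red (277,110), green (280,199) all empty. top2 shows three bottles standing on the mat at (92,185), (94,222), (98,261). Now the jar, with the jaws turned along y to keep clear of the far wall.

Call:
carry_out:
  plan:
    - [1,0,-2,-0.15,6.5]
    - [2,0,-4,-0.3,6.5]
    - [3,0,-6,-0.45,6.5]
    - [4,0,-8,-0.6,6.5]
    - [4,0,-10,-0.75,6.5]
    - [4,0,-12,-0.9,6.5]
    - [4,0,-14,-1.05,6.5]
    - [4,0,-15,-1.2,6.5]
    - [4,0,-15,-1.35,6.5]
    - [4,0,-15,-1.5,6.5]
    - [4,0,-15,-1.57,6.5]
    - [4,0,-15,-1.57,6.5]
    - [4,0,-15,-1.57,6.5]
    - [4,0,-15,-1.57,6.5]
    - [4,0,-15,-1.57,6.5]
  squeeze: 15

```text
clock: 21.5
position: [0.5512, -0.04, 0.1741]
ee_rot: [3.133, -0.007, 0.002]
force: [0.2, 0.8, -1.0]
width: 0.709
```

Call:
carry_out:
  plan:
    - [0,-0.1,-3,0,6.5]
    - [0,-0.1,-6,0,6.5]
    - [0,-0.1,-8,0,6.5]
    - [0,-0.1,-9,0,6.5]
    - [0,-0.1,-9.3,0,6.5]
    - [0,-0.1,-9.3,0,6.5]
    - [0,-0.1,-9.3,0,5]
    - [0,-0.1,-9.3,0,3]
    - [0,-0.1,-9.3,0,3]
    - [0,-0.1,-9.3,0,3]
    - [0,-0.1,-9.3,0,3]
    - [0,-0.1,-9.3,0,3]

```text
clock: 22.7
position: [0.5514, -0.0411, 0.0816]
ee_rot: [3.133, -0.007, 0.003]
force: [-1.5, 0.3, 6.7]
width: 0.413
```

Call:
carry_out:
  plan:
    - [0,0,1,0,3]
    - [0,0,4,0,3]
    - [0,0,8,0,3]
    - [0,0,12,0,3]
    - [0,0,15,0,3]
    - [-1,-3,18,0,3]
    - [-3,-7,20,0,3]
    - [-5,-11,22,0,3]
    - [-7,-15,24,0,3]
    - [-9,-19,24,0,3]
    - [-11,-23,24,0,3]
    - [-11,-27,24,0,3]
    - [-11,-29,24,0,3]
    - [-11,-30,24,0,3]
    - [-11,-30,24,0,3]
    - [-11,-30,24,0,3]
    - [-11,-30,24,0,3]

```text
clock: 24.4
position: [0.442, -0.3393, 0.3217]
ee_rot: [3.134, -0.003, 0.003]
force: [0.4, 0.5, -1.4]
width: 0.413
```

```bash
cat >> h.py <<'E'
def pan(n,im,d,s):
    P=cloud(n,d,s); b=(P[...,2]>.0605)&(P[...,2]<.072)&(P[...,0]>.4)&(P[...,0]<.62)&(P[...,1]<-.25)&(P[...,1]>-.45)
    b=cv2.morphologyEx(b.astype(np.uint8),cv2.MORPH_OPEN,np.ones((3,3)))
    nn,L,st,c=cv2.connectedComponentsWithStats(b); i=1+st[1:,4].argmax(); b=(L==i).astype(np.uint8)
    q=P[b>0]; e=cv2.minEnclosingCircle(q[:,:2].astype(np.float32)); hull=cv2.convexHull(q[:,:2].astype(np.float32))[:,0]
    print(n,b.sum(),'z',np.median(q[:,2]),'mean',q.mean(0).round(4),'encl',np.round(e[0],4),e[1],'fit',circ(hull.astype(float)))
E
python3 - <<'E'
from h import *
im,d,s=snap('wrist','w3'); pan('wrist',im,d,s); print(s['position'],s['force'],s['width'])
for n in('top0','scene0'):
    z=np.load(f'pics/{n}.npz'); pan(n[:-1],z['im'],z['d'],None)
E
```

```text
wrist 10125 z 0.06600334096764354 mean [ 0.5165 -0.3445  0.066 ] encl [ 0.5142 -0.3445] 0.058394573628902435 fit (array([ 0.51433793, -0.3445183 ]), np.float64(0.0576788517740342))
[ 0.44198515 -0.33929342  0.32167428] [ 0.35137764  0.45729005 -1.35670238] 0.41282616570926695
top 1932 z 0.06508842105667245 mean [ 0.5158 -0.3411  0.0651] encl [ 0.5155 -0.3417] 0.058715686202049255 fit (array([ 0.51604112, -0.34141537]), np.float64(0.05760200231051159))
scene 1013 z 0.06575739427335842 mean [ 0.517  -0.3435  0.0658] encl [ 0.5159 -0.3445] 0.058718420565128326 fit (array([ 0.51523519, -0.34379152]), np.float64(0.057143597217523136))
```

View pics/w3.png

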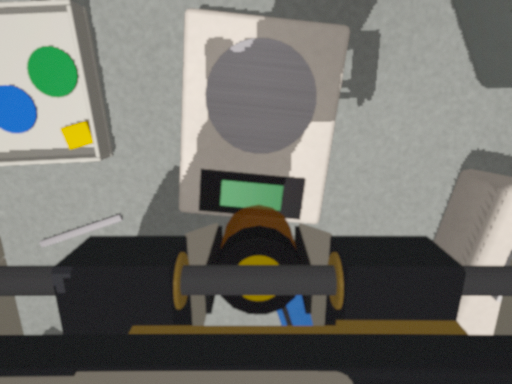

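View w3: the pan is fully visible, centred at (261,95), and the jar is held square between the pads at (258,265). Placing.

Call:
carry_out:
  plan:
    - [2.5,-0.2,-3,0,3]
    - [5,-0.4,-6,0,3]
    - [7,-0.5,-10,0,3]
    - [7.3,-0.5,-13,0,3]
    - [7.3,-0.5,-16,0,3]
    - [7.3,-0.5,-17,0,3]
    - [7.3,-0.5,-17.4,0,3]
    - [7.3,-0.5,-17.7,0,3]
    - [7.3,-0.5,-17.9,0,3]
    - [7.3,-0.5,-18,0,3]
    - [7.3,-0.5,-18,0,3]

```text
clock: 25.55
position: [0.5154, -0.3448, 0.1426]
ee_rot: [3.133, -0.004, 0.005]
force: [0.4, -0.1, 1.9]
width: 0.414
```

Call:
carry_out:
  plan:
    - [0,0,0,0,4.3]
    - [0,0,0,0,5]
    - [0,0,0,0,6]
    - [0,0,0,0,6.5]
    - [0,0,0.5,0,6.5]
    - [0,0,2,0,6.5]
    - [0,0,5,0,6.5]
    - [0,0,9,0,6.5]
    - [-2,0,13,0,6.5]
    - [-5,0,17,0,6.5]
    - [-7.3,0,18,0,9]
    - [-7.3,0,18,0,9]
    - [-7.3,0,18,0,9]
    - [-7.3,0,18,0,9]

```text
clock: 26.95
position: [0.4429, -0.3443, 0.3224]
ee_rot: [3.133, -0.002, 0.005]
force: [0.1, 1.1, -0.1]
width: 0.971
```

```bash
python3 - <<'E'
from h import *
im,d,s=snap('wrist','w4'); P=cloud('wrist',d,s)
for lo,hi in((.105,.12),(.0605,.072)):
    m=(P[...,2]>lo)&(P[...,2]<hi)&(P[...,0]>.44)&(P[...,0]<.6)&(P[...,1]<-.27)&(P[...,1]>-.42); q=P[m]; e=cv2.minEnclosingCircle(q[:,:2].astype(np.float32)); print(m.sum(),np.median(q[:,2]),q.mean(0).round(4),e)
print(s['position'])
im,d,s=snap('top','top3'); report('top',im,d,box=(.35,.65,.25,.42));pan('top',im,d,None)
E
```

```text
1425 0.11118194035920392 [ 0.5154 -0.3459  0.1112] ((0.5151484608650208, -0.34591609239578247), 0.019140874966979027)
8644 0.06602062527321498 [ 0.5166 -0.3442  0.066 ] ((0.5143948197364807, -0.34451618790626526), 0.05833269655704498)
[ 0.44292921 -0.34431453  0.32243137]
top red 248 top med z 0.1298 mean [0.582  0.3512] encl [0.5809 0.3513] r 0.0190
top green 238 top med z 0.1293 mean [0.4972 0.3384] encl [0.4979 0.3383] r 0.0189
top blue 266 top med z 0.1289 mean [0.4117 0.3255] encl [0.4122 0.3254] r 0.0187
top 1286 z 0.06505069755742135 mean [ 0.5233 -0.3332  0.0651] encl [ 0.5162 -0.3406] 0.058689866214990616 fit (array([ 0.51611793, -0.34107938]), np.float64(0.05754677096599516))
```

View pics/w4.png

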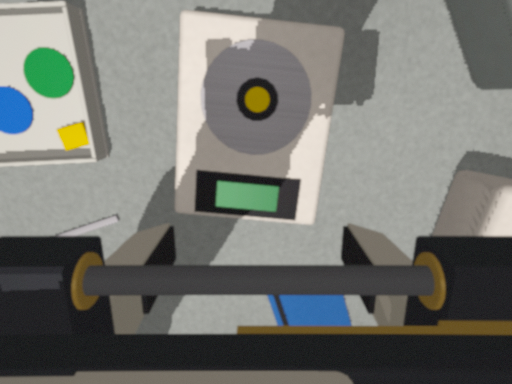

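View w4: the jar stands on the pan with lid at (257,98) on pan centre (257,96), 1.6 mm off by depth. Now back to the mat for the red bottle.

Call:
carry_out:
  plan:
    - [0.5,4,0,0.14,5.5]
    - [1,8,0,0.28,5.5]
    - [2,12,0,0.42,5.5]
    - [3,17,0,0.56,5.5]
    - [4,22,0,0.7,5.5]
    - [5,27,0,0.84,5.5]
    - [6,32,0,0.98,5.5]
    - [7,37,0,1.12,5.5]
    - [8,42,0,1.26,5.5]
    - [9,47,0,1.4,5.5]
    - [10,52,0,1.54,5.5]
    - [11,57,0,1.57,5.5]
    - [12,62,0,1.57,5.5]
    - [13,66,0,1.57,5.5]
    - [13.7,69,0,1.57,5.5]
    - [13.7,69.5,0,1.57,5.5]
    - [13.7,69.5,0,1.57,5.5]
    - [13.7,69.5,0,1.57,5.5]
    - [13.7,69.5,0,1.57,5.5]
    - [13.7,69.5,0,1.57,5.5]
  squeeze: 20

```text
clock: 29.05
position: [0.5805, 0.3492, 0.3222]
ee_rot: [2.222, 2.214, 0.012]
force: [-0.8, -0.4, 0.2]
width: 0.597
```

Call:
carry_out:
  plan:
    - [0,0.15,-4,0,5.5]
    - [0,0.15,-8,0,5.5]
    - [0,0.15,-12,0,5.5]
    - [0,0.15,-14,0,5.5]
    - [0,0.15,-14.8,0,5.5]
    - [0,0.15,-14.9,0,5.5]
    - [0,0.15,-14.9,0,4.5]
    - [0,0.15,-14.9,0,3]
    - [0,0.15,-14.9,0,3]
    - [0,0.15,-14.9,0,3]
    - [0,0.15,-14.9,0,3]

```text
clock: 30.15
position: [0.5808, 0.3514, 0.1746]
ee_rot: [2.222, 2.214, 0.015]
force: [-1.8, -0.1, 6.8]
width: 0.397
```

Call:
carry_out:
  plan:
    - [0,0,1,0,3.0]
    - [0,0,4,0,3.0]
    - [0,0,7,0,3.0]
    - [0,0,11,0,3.0]
    - [0,0,14.5,0,3.0]
    - [-0.2,-2,15,0,3.0]
    - [-0.5,-5,15,0,3.0]
    - [-1,-9,15,0,3.0]
    - [-1.5,-13,15,0,3.0]
    - [-2,-17,15,0,3.0]
    - [-2.5,-21,15,0,3.0]
    - [-3,-25,15,0,3.0]
    - [-3.5,-29,15,0,3.0]
    - [-4,-32,15,0,3.0]
    - [-4.3,-33.4,15,0,3.0]
    - [-4.3,-33.6,15,0,3.0]
    - [-4.3,-33.6,15,0,3.0]
    - [-4.3,-33.6,15,0,3.0]
    - [-4.3,-33.6,15,0,3.0]

```text
clock: 32.05
position: [0.5379, 0.0172, 0.3247]
ee_rot: [2.219, 2.217, 0.016]
force: [0.5, -0.2, -1.7]
width: 0.398
```

Call:
carry_out:
  plan:
    - [0,-0.2,-3,0,3.0]
    - [0,-0.2,-7,0,3.0]
    - [0,-0.2,-11,0,3.0]
    - [0,-0.2,-13,0,3.0]
    - [0,-0.2,-14,0,3.0]
    - [0,-0.2,-14.3,0,3.0]
    - [0,-0.2,-14.5,0,3.0]
    - [0,-0.2,-14.6,0,3.0]
    - [0,-0.2,-14.7,0,3.0]
    - [0,-0.2,-14.7,0,3.0]

```text
clock: 33.05
position: [0.5384, 0.0153, 0.1785]
ee_rot: [2.219, 2.216, 0.018]
force: [-0.7, -0.1, 1.9]
width: 0.397
```

Call:
carry_out:
  plan:
    - [0,0,0,0,4.2]
    - [0,0,0,0,5.5]
    - [0,0,0,0,5.5]
    - [0,0,0.5,0,5.5]
    - [0,0,3,0,5.5]
    - [0,0,7,0,5.5]
    - [0,3,10.5,0,5.5]
    - [-0.5,7,11,0,5.5]
    - [-1,11,11,0,5.5]
    - [-1.5,15,11,0,5.5]
    - [-2,19,11,0,5.5]
    - [-3,23,11,0,5.5]
    - [-4,27,11,0,5.5]
    - [-4.2,30,11,0,5.5]
    - [-4.2,32,11,0,5.5]
    - [-4.2,32.3,11,0,5.5]
    - [-4.2,32.3,11,0,5.5]
    - [-4.2,32.3,11,0,5.5]

```text
clock: 34.85
position: [0.4969, 0.3369, 0.2885]
ee_rot: [2.22, 2.214, 0.017]
force: [-0.1, -1.3, 0.4]
width: 0.591
```

Down to TCP z ≈ 0.174, grip.

Call:
carry_out:
  plan:
    - [0,0.1,-4,0,5.5]
    - [0,0.1,-8,0,5.5]
    - [0,0.1,-10.5,0,5.5]
    - [0,0.1,-11.3,0,5.5]
    - [0,0.1,-11.5,0,5.5]
    - [0,0.1,-11.5,0,4.5]
    - [0,0.1,-11.5,0,3]
    - [0,0.1,-11.5,0,3]
    - [0,0.1,-11.5,0,3]
    - [0,0.1,-11.5,0,3]

```text
clock: 35.85
position: [0.4972, 0.3386, 0.1747]
ee_rot: [2.219, 2.214, 0.02]
force: [-1.0, -0.6, 6.9]
width: 0.399
```

Call:
carry_out:
  plan:
    - [0,0,1,0,3.0]
    - [0,0,4,0,3.0]
    - [0,0,7,0,3.0]
    - [0,0,11,0,3.0]
    - [0,0,14.5,0,3.0]
    - [0.2,-2,16,0,3.0]
    - [0.5,-5,16,0,3.0]
    - [1,-9,16,0,3.0]
    - [1.5,-13,16,0,3.0]
    - [2,-17,16,0,3.0]
    - [2.5,-21,16,0,3.0]
    - [3,-25,16,0,3.0]
    - [3.5,-29,16,0,3.0]
    - [4,-33,16,0,3.0]
    - [4.5,-37,16,0,3.0]
    - [4.6,-41,16,0,3.0]
    - [4.6,-43.5,16,0,3.0]
    - [4.6,-43.9,16,0,3.0]
    - [4.6,-43.9,16,0,3.0]
    - [4.6,-43.9,16,0,3.0]

```text
clock: 37.85
position: [0.5432, -0.0989, 0.3352]
ee_rot: [2.218, 2.216, 0.021]
force: [0.8, 0.8, -0.5]
width: 0.402
```

Call:
carry_out:
  plan:
    - [0,-0.15,-3,0,3.0]
    - [0,-0.15,-7,0,3.0]
    - [0,-0.15,-11,0,3.0]
    - [0,-0.15,-14,0,3.0]
    - [0,-0.15,-15,0,3.0]
    - [0,-0.15,-15.3,0,3.0]
    - [0,-0.15,-15.5,0,3.0]
    - [0,-0.15,-15.7,0,3.0]
    - [0,-0.15,-15.75,0,3.0]
    - [0,-0.15,-15.75,0,3.0]

```text
clock: 38.85
position: [0.5439, -0.1004, 0.1787]
ee_rot: [2.217, 2.215, 0.023]
force: [0.3, -1.0, 2.4]
width: 0.402
```

Release, and on to blue (0.412, 0.3255).

Call:
carry_out:
  plan:
    - [0,0,0,0,4.2]
    - [0,0,0,0,5.5]
    - [0,0,0,0,5.5]
    - [0,0,0.5,0,5.5]
    - [0,0,3,0,5.5]
    - [0,0,7,0,5.5]
    - [-1,3,10.5,0,5.5]
    - [-2,7,11,0,5.5]
    - [-3,11,11,0,5.5]
    - [-4,15,11,0,5.5]
    - [-5,19,11,0,5.5]
    - [-6,23,11,0,5.5]
    - [-7,27,11,0,5.5]
    - [-9,31,11,0,5.5]
    - [-11,35,11,0,5.5]
    - [-12.5,39,11,0,5.5]
    - [-13.2,42,11,0,5.5]
    - [-13.2,42.6,11,0,5.5]
    - [-13.2,42.6,11,0,5.5]
    - [-13.2,42.6,11,0,5.5]

```text
clock: 40.85
position: [0.4124, 0.3244, 0.2886]
ee_rot: [2.217, 2.213, 0.022]
force: [-0.3, -0.1, 0.3]
width: 0.598
```

Call:
carry_out:
  plan:
    - [0,0,-4,0,5.5]
    - [0,0,-8,0,5.5]
    - [0,0,-10.5,0,5.5]
    - [0,0,-11.3,0,5.5]
    - [0,0,-11.5,0,5.5]
    - [0,0,-11.5,0,5.5]

```text
clock: 41.45
position: [0.4131, 0.3243, 0.1745]
ee_rot: [2.218, 2.212, 0.024]
force: [0.9, 0.1, 0.1]
width: 0.603
```

Call:
carry_out:
  plan:
    - [0,0.1,0,0,5.5]
    - [0,0.1,0,0,4.5]
    - [0,0.1,0,0,3]
    - [0,0.1,0,0,3]
    - [0,0.1,0,0,3]
    - [0,0.1,0,0,3]

```text
clock: 42.05
position: [0.4131, 0.3257, 0.1749]
ee_rot: [2.218, 2.212, 0.025]
force: [-1.1, 0.6, 4.6]
width: 0.4
```

Call:
carry_out:
  plan:
    - [0,0,1,0,3.0]
    - [0,0,4,0,3.0]
    - [0,0,7,0,3.0]
    - [0,0,11,0,3.0]
    - [0,0,14.5,0,3.0]
    - [0.2,-2,16,0,3.0]
    - [1,-5,16,0,3.0]
    - [2,-9,16,0,3.0]
    - [3,-13,16,0,3.0]
    - [4,-17,16,0,3.0]
    - [5,-21,16,0,3.0]
    - [6,-25,16,0,3.0]
    - [7,-29,16,0,3.0]
    - [8,-33,16,0,3.0]
    - [8.8,-36,16,0,3.0]
    - [8.8,-37,16,0,3.0]
    - [8.8,-37,16,0,3.0]
    - [8.8,-37,16,0,3.0]

```text
clock: 43.85
position: [0.5007, -0.043, 0.3351]
ee_rot: [2.217, 2.214, 0.025]
force: [-0.9, 1.1, -0.7]
width: 0.401
```

Call:
carry_out:
  plan:
    - [0,-0.15,-3,0,3.0]
    - [0,-0.15,-7,0,3.0]
    - [0,-0.15,-11,0,3.0]
    - [0,-0.15,-14,0,3.0]
    - [0,-0.15,-15,0,3.0]
    - [0,-0.15,-15.3,0,3.0]
    - [0,-0.15,-15.5,0,3.0]
    - [0,-0.15,-15.65,0,3.0]
    - [0,-0.15,-15.7,0,3.0]
    - [0,-0.15,-15.7,0,3.0]

```text
clock: 44.85
position: [0.5013, -0.0445, 0.179]
ee_rot: [2.217, 2.213, 0.027]
force: [-0.5, 0.5, 1.7]
width: 0.397
```

Release, rise to the earlier viewing pose (0.51, −0.04, 0.32+) and check.

Call:
carry_out:
  plan:
    - [0,0,0,0,4.2]
    - [0,0,0,0,5.5]
    - [0,0,0,0,5.5]
    - [0,0,0.5,0,5.5]
    - [0,0,3,0,5.5]
    - [0,0,7,0,5.5]
    - [0,0,11,0,5.5]
    - [-1,0,15,0,5.5]
    - [-2,0,19,0,5.5]
    - [-3,0,19.5,0,5.5]
    - [-3,0,19.5,0,5.5]
    - [-3,0,19.5,0,5.5]

```text
clock: 46.05
position: [0.4709, -0.0448, 0.3731]
ee_rot: [2.217, 2.213, 0.025]
force: [1.0, 0.1, -0.7]
width: 0.597
```

```bash
python3 - <<'E'
from h import *
im,d,s=snap('wrist','w5'); report('wrist',im,d,s,box=(.3,.7,-.2,.15)); print(s['position'])
im,d,s=snap('scene','scene5'); report('scene',im,d,box=(.3,.6,-.15,.15))
P=cloud('scene',d); m=(P[...,2]>.105)&(P[...,2]<.12)&(abs(P[...,0]-.515)<.05)&(abs(P[...,1]+.344)<.05); print('jar',m.sum(),P[m].mean(0)); pan('scene',im,d,None)
E
```

```text
wrist red 1046 top med z 0.1329 mean [0.5386 0.0142] encl [0.5384 0.014 ] r 0.0182
wrist green 676 top med z 0.1328 mean [ 0.5424 -0.0968] encl [ 0.5433 -0.1006] r 0.0177
wrist blue 890 top med z 0.1329 mean [ 0.4994 -0.0447] encl [ 0.4995 -0.0454] r 0.0181
[ 0.47088369 -0.0447777   0.37312878]
scene red 172 top med z 0.1337 mean [0.5405 0.0162] encl [0.5404 0.0163] r 0.0190
scene green 148 top med z 0.1336 mean [ 0.5453 -0.1003] encl [ 0.5456 -0.101 ] r 0.0177
scene blue 156 top med z 0.1337 mean [ 0.5018 -0.0445] encl [ 0.5002 -0.0448] r 0.0185
jar 136 [ 0.51762075 -0.34279404  0.10978225]
scene 766 z 0.06598458304576796 mean [ 0.5236 -0.341   0.0659] encl [ 0.5159 -0.3451] 0.05895359441637993 fit (array([ 0.51526336, -0.34390048]), np.float64(0.05691034617686413))
```

View pics/w5.png

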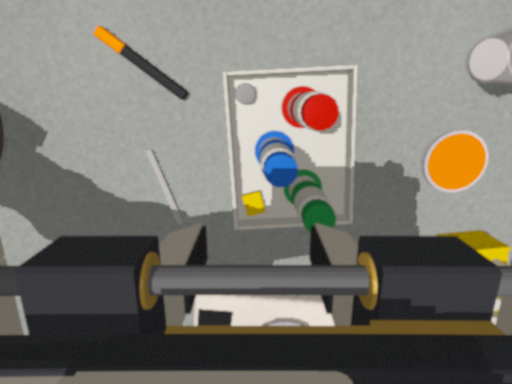

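View pics/scene5.png

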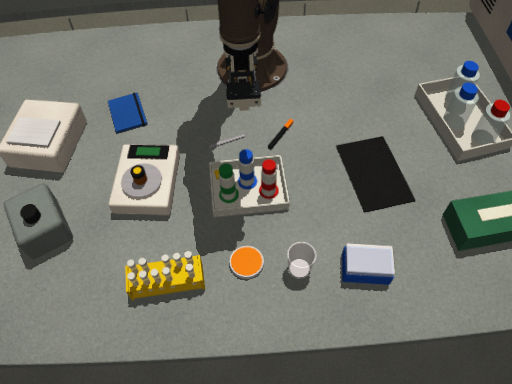

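w5 shows the red (319,112), blue (281,167) and green (317,214) bottles standing on their own coasters. scene5 shows them upright too, the jar on the pan at (139,178) and the gripper clear. Handing in.

```bash
python3 -c "
from cell import arm
print(arm.sign_off())"
```

```text
the job is handed in; nothing more can be done
None
```

The job is done and handed in at about 46 s on the robot's clock; the sign-off gives no verdict. I moved the blue, red and green bottles to the mat by their caps, stood the amber jar on the balance pan, and put each bottle back on its own coaster.

- **Bottles on the mat:** the top camera showed all three upright, with cap tops at about 0.129 m, both before and after the jar was moved.
- **Jar:** close up, the wrist camera put its lid 1.6 mm from the pan's centre (limit 15 mm). The scene camera made it about 2.5 mm at the end.
- **Bottles on the coasters:** the wrist camera put the caps within about 1.5 mm of the coaster centres measured while empty, and the scene camera within about 2.7 mm (limit 12 mm). Cap tops were back at their starting height of 0.133 m, and the gripper was clear of everything.

No check failed. The cameras disagreed with each other by 1 to 3 mm, about their stated calibration. The tool's tilt drifted by about 0.02 rad during the job, with no visible effect on the bottles.

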